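# Load the cell check stand and hold the cam at full lift

### The arm

A 6-joint arm with a two-finger parallel gripper is mounted at the origin on the work surface. World frame = base frame: x ahead of the robot, y to its left, z up, the work surface at z = 0. Lengths are in m, angles in degrees, forces in N, time in s.
With the tool pointing down it reaches from about 0.325 to 1 m from the base axis. Payload 5.1 kg.
Tool frame: the origin (TCP) lies midway between the tips of the shut fingers; the grasp point (between the pads) lies 19 mm behind it; z points along the fingers, y is the line along which they close (so a half turn about z gives the same grasp; the last joint's range is limited). The gripper opens to 85 mm and grips with 20 to 120 N. Pads are 22 mm wide; open, the fingers measure 114 mm over their backs; the gripper's body (76 mm by 85 mm) begins 54 mm behind the grasp point. The pads swing forward as they close: fully open they stand 13 mm farther back than shut.
Start: joints at [67.861, 7.093, 94.555, -0, 78.352, -4.733], TCP at [0.194, 0.62, 0.231] pointing down, gripper open.
Joint ranges: [-149.61, 149.61], [-58.7, 133.49], [1.44, 155.28], [-77.14, 257.14], [18.33, 153.61], [-166.67, 166.67]. Speed limits (degrees/s): [147.25, 147.25, 180, 180, 180, 180].

### API

Orientations are given as a 3x3 rotation matrix whose columns are the frame's x, y, z axes.
In Python, from plant import bot, snapshot, sign_off gives the robot as it stands.
- The arm moves only by the tool play_rows, never from a script. Its argument "plan" is one flat list of numbers, 7 for each row, row after row: the turn, a rotation vector about the tool's x, y, z in units of 6 degrees (1.0 is 6 degrees), then the shift along the tool's x, y, z in units of 40 mm (1.0 is 40 mm), then the finger opening in mm, from 0 to 85.4. A call has 1 to 5 rows; each row shifts and turns the commanded pose from where the row before left it, along the tool's axes as they then stand; what a row does not reach is not made up. A row lasts 1/10 s, in which the tool goes at most 50 mm and 8.59 degrees, less where a joint would pass 70% of its speed; a pose out of reach is approached as far as the arm can. A call is refused whole if a number of a shift passes 1 or a number of a turn 1, either way. A call with a gripper value outside its range is refused whole. The fingers move at their own pace and stop on an object; "force" is the grip in N (left out, the last holds). Time passes only in rows, so rows that do not move let the fingers close. It gives the time, the measured TCP pose, the force, the opening and the grip force at its end, in the units of the state.
- bot.observe(): the state, without advancing time (a new reading comes with each control period).
- snapshot(name): name is "scene" or "top"; returns a dict with "pixels" (384x512x3 uint8, red, green, blue), "fx", "fy", "cx", "cy" (pixels), "distortion" ([k1, k2, p1, p2, k3] as OpenCV has them; the pictures are not rectified), "R" (3x3) and "t" (3): a world point X has camera coordinates R X + t. Camera axes: x right, y down, z forward; pixel columns grow to the right and rows downward; lengths in m; the calibration is good to about 2 mm. A picture is of the moment at which its call begins. There is no depth.
- sign_off(): hands the job in; it is judged then, once.
The state is a dict: "time_s": time; "q": joint angles; "joint_vel": joint speeds; "joint_efforts": joint torques, N m; "tcp_pos": TCP position; "tool_rot": TCP orientation; "wrist_force": force on the tool from outside, world axes, zero at the start; "wrist_torque": the same for the moment, N m; "width": opening from 0.0 (shut) to 1.0 (fully open); "grasp_force": force on a finger pad.
Only numpy, scipy, OpenCV 4.12 (cv2) and the standard library are available. Lean on these libraries where they do the work, as an engineer would, in place of code of your own. Each camera call takes 0.05 s, during which the arm holds its last target. There are 200 camera calls.

### The job

Check the load cell on the cam-lift stand: with the lever down, stand the larger of the two bail-handled steel weights on the stand's round rest with its bail over the upturned hook and let go of it; then take the lever by its black grip and raise it to the cam's highest lift, lever straight up and not past it, so that the weight hangs from the hook clear of the rest. Finish while holding the grip there, since the lever springs back if let go, and leave the other things on the bench where they are.

Things in the scene. Friction and masses are not known exactly. Their poses are not given: they have to be found in the camera images.
- check_weight: Larger check weight, plain steel, 500 g: solid cylinder 48 mm diameter, 35 mm high, with a fixed arched bail on top. Origin: centre of its underside, z up. Starts upright on the bench, left of the stand (near or far place swaps with the small one). Pinch it from above across the bail's legs, about 58 mm above its underside, fingers closing along its y; the hook then passes between the fingers.
- bail_top (a point): Centre of the bar at the top of the check weight's bail, 82 mm above the weight's underside. Bail: 8 mm round bar in the weight's y-z plane; legs at y = -20 and +20 mm (48 mm over the outside) rise straight from 35 to 62 mm, then a half circle joins them; inside top at 78 mm, outside top at 86 mm.
- stand: Check stand, fixed: grey base plate 220 x 160 x 15 mm, at its rear two columns (x = 85, y = -40 and +40 mm) with a bridge on top (217 mm high), a crosshead sliding on them (112 mm wide in y, top 143 to 158 mm high), a camshaft below it. Origin: centre of the base's underside, z up. Front = -x: hook and load cell point there. The lever is on the -y side. Place and yaw vary.
- rest: Round rest with black rubber pad, 68 mm diameter, on the base under the hook (stand x = -62 mm, y = 0). Origin: centre of its underside, 15 mm above the bench; its upper face is 15 mm above the origin, 30 mm above the bench. Axes as the stand's.
- hook: Upturned hook of 8 mm bar on the free end of the load cell. Origin: mid centre line of its level saddle, above the rest's centre; axes as the stand's. Saddle x -16 to +16 mm; in front (-x) an upturned tip out to x = -26 mm, top 14 mm above the origin; behind, the bar rises 15 mm to the cell (from x = 28 mm; 13 mm square). Origin 99 mm above the bench with the lever down, 114 mm at highest lift.
- lever (a joint): Angle of the cam lever, rad. 0: down at its stop, pointing to the stand's front (-x), 15 degrees above level; start. Grows as it is raised. 1.309: straight up, cam at highest lift (hook up 15 mm). Beyond, to a stop at 1.86, it leans back and the lift falls. Raising it takes up to 0.6 N m (about 5 N at the grip), holding it upright 0.35 N m (2.5 N); a spring brings it down when let go.
- axle (a point): Point on the lever's axis of rotation, level with the middle of the grip's length. The axis is parallel to the stand's y axis; this point is at x = 60, y = -150, z = 60 mm of the stand. The lever arm (11 mm bar) swings in the plane y = -114 mm.
- lever_grip: Black cylindrical grip at the end of the lever, 25 mm diameter, 56 mm long, lying along the stand's y, pointing outward (-y); it revolves freely about its own axis. Origin: its middle, always 130 mm from axle: lever down, 126 mm in front (-x) of and 34 mm above it; upright, 130 mm above it. Grasp from above, fingers closing along the stand's x; the gripper can keep pointing down all the way.
- small_weight: The smaller check weight, same form, 34 mm in diameter, 26 mm high, 60 mm over its bail. Not to be disturbed. Origin: centre of its underside.
- multimeter: Red and black handheld multimeter 160 x 78 x 36 mm, lying on the bench on the robot's right. Not to be disturbed.
- solder_spool: Solder spool 54 mm in diameter, 48 mm high, standing on the robot's right. Not to be disturbed.
- screwdriver: Screwdriver 190 mm long lying on the robot's left. Not to be disturbed.
- brush: Cleaning brush 170 mm long, grey head, lying on the right. Not to be disturbed.
- flux_bottle: Small blue bottle 40 mm in diameter, 100 mm high, standing on the right. Not to be disturbed.
- circuit_board: Green circuit board 100 x 70 x 5 mm with parts on it, lying at the far left. Not to be disturbed.
- hook_tip (a point): Top end of the hook's upturned tip (centre of its round end), 22 mm in front of and 10 mm above the saddle origin. The bail goes on from the front, moving along the stand's +x with the weight's y along the stand's y (either way round) and the weight about 14 mm above the rest, then down. Standing on the rest, the bail is 5 mm clear above the saddle.
Not all that is in view belongs to the job. Leave any red look-alike of the check_weight alone.

How it is judged (in metres and radians):
On the way:
1. the larger check weight stands on the rest with its bail over the hook, let go, the lever still down (x of bail_top in the frame of hook between -0.018 and 0.018 m and y of bail_top in the frame of hook between -0.015 and 0.015 m and z of bail_top in the frame of hook between 0.003 and 0.018 m and angle between check_weight's own z axis and vertical below 0.15 rad and contact force between check_weight and rest above 2 N and contact force between the fingers and check_weight below 0.1 N and value of joint lever below 0.2 rad), for 0.2 s.
At the end, for the whole second after the job is handed in: The fingers hold the lever grip (over 1 N), the lever still and within 0.2 rad of straight up (1.109 to 1.509); the larger check weight hangs by its bail on the hook alone (over 3 N), at least 5 mm clear of the rest, within 0.3 rad of upright, slower than 0.1 m/s, untouched by the robot (value of joint lever between 1.109 and 1.509 rad and velocity of joint lever between -0.1 and 0.1 rad/s and contact force between the fingers and lever_grip above 1 N and contact force between hook and check_weight above 3 N and contact force between check_weight and rest below 0.05 N and contact force between each of the arm, the fingers and check_weight below 0.05 N and z of check_weight in the frame of rest above 0.02 m and x of bail_top in the frame of hook between -0.022 and 0.022 m and angle between check_weight's own z axis and vertical below 0.3 rad and linear speed of check_weight below 0.1 m/s); the arm keeps its last pose, push and grip.
It fails at once if the check weight is tipped over (angle between check_weight's own z axis and vertical above 0.6 rad).
It fails at once if another thing on the bench is shifted by more than 30 mm or the small weight tipped (distance of any of small_weight, multimeter, solder_spool, screwdriver, brush, flux_bottle, circuit_board from where it was at the start of the episode above 0.03 m or angle between small_weight's own z axis and vertical above 0.5 rad).
It also fails if it takes over 61 s, if anything falls off the work surface, if the arm or the gripper's body presses on something with over 40 N, if the wrist force passes 120 N, or if a joint passes its speed limit or range.

## Working session

There is one attempt and no reset: what is moved stays moved. The work goes in short steps, Python scripts to look and compute and a tool call to move; the robot and the scene stay as the last step left them, time stands still between calls to the robot, and variables do not carry over. Pictures are saved under pics/ and viewed, at most 12 in all, crops included, and the job is handed in when it is done.

Besides the shell and the picture viewer there is one more tool, called after "Request:" by a JSON object that holds its "method" and its "body", one argument or row to a line. play_rows: Moves the arm, as the interface text tells. Its arguments: {"type":"object","properties":{"plan":{"type":"array","items":{"type":"number"}},"force":{"type":"number"}},"required":["plan"]}

```bash
mkdir -p pics; ls
python3 - <<'E'
from plant import bot,snapshot
import cv2,numpy as np
for n in("scene","top"):
    s=snapshot(n);cv2.imwrite(f"pics/{n}0.png",s["pixels"][:,:,::-1]);print(n,s["fx"],s["fy"],s["cx"],s["cy"],s["distortion"],np.round(s["R"],3).tolist(),s["t"])
print(bot.observe())
E
```

```text
pics
scene 375.6239619430551 375.6239619430551 259.3806477754877 192.1962519137029 [-0.05071815  0.          0.          0.          0.        ] [[-0.839, 0.543, 0.004], [0.35, 0.546, -0.761], [-0.416, -0.637, -0.649]] [ 0.44033772 -0.12399995  1.42063505]
top 403.3646147268327 403.3646147268327 253.61528582003504 191.36874029196534 [0.03292654 0.         0.         0.         0.        ] [[0.019, -1.0, -0.011], [-0.996, -0.018, -0.091], [0.091, 0.013, -0.996]] [0.04163704 0.53844316 1.50467333]
{'time_s': 0.1, 'q': array([ 6.78620583e+01,  7.13103772e+00,  9.46259948e+01, -1.26965793e-03,
        7.83524194e+01, -4.73169568e+00]), 'joint_vel': array([ 0.10503669, -0.00343241, -0.21772041,  0.11346967, -0.19942294,
       -0.02958285]), 'joint_efforts': array([ 1.74866047e-03, -4.24924922e+01, -3.66654897e+01, -5.61436934e-05,
        3.91639187e-03,  1.70558889e-05]), 'tcp_pos': array([0.19425847, 0.61971398, 0.23016421]), 'tool_rot': array([[-9.54209020e-01,  2.99139860e-01, -6.99768063e-04],
       [ 2.99140647e-01,  9.54207374e-01, -1.77764592e-03],
       [ 1.35959095e-04, -1.90557484e-03, -9.99998175e-01]]), 'wrist_force': array([-0.43077172,  0.42623392,  0.00169451]), 'wrist_torque': array([ 0.05004518, -0.04082527,  0.00282328]), 'grasp_force': 0.0, 'width': 1.0008462454197478}
```

View pics/scene0.png

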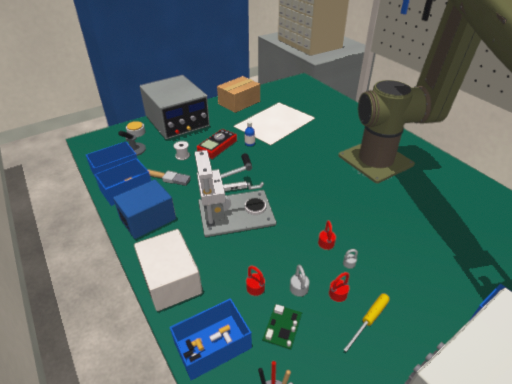

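View pics/top0.png

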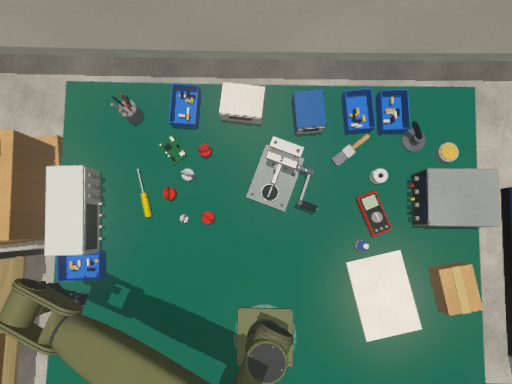

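The large steel weight is at scene (300,283) / top (188,174). Things it could be mistaken for:
- Small steel weight: scene (350,258) / top (184,218).
- Red look-alikes: scene (256,283), (339,289), (327,238) / top (205,151), (169,193), (208,217).

The stand's rest is at top (269,193) and the grip at top (308,208). By the description I choose the larger plain steel one, and I'll check it in a close crop.

```bash
cat > h.py <<'E'
import cv2,numpy as np
from plant import bot,snapshot
def ray(s,u,v):
    K=np.array([[s["fx"],0,s["cx"]],[0,s["fy"],s["cy"]],[0,0,1]])
    p=cv2.undistortPoints(np.array([[[u,v]]],float),K,np.array(s["distortion"]))[0,0]
    R=np.array(s["R"]);t=np.array(s["t"])
    return -R.T@t,R.T@np.array([p[0],p[1],1])
def onz(s,u,v,z):
    c,d=ray(s,u,v);return c+d*(z-c[2])/d[2]
def two(a,pa,b,pb):
    c,d=ray(a,*pa);e,f=ray(b,*pb);k=np.linalg.lstsq(np.c_[d,-f],e-c,rcond=None)[0]
    p,q=c+k[0]*d,e+k[1]*f;return (p+q)/2,np.linalg.norm(p-q)
def proj(s,X):
    K=np.array([[s["fx"],0,s["cx"]],[0,s["fy"],s["cy"]],[0,0,1]])
    return cv2.projectPoints(np.array(X,float).reshape(-1,1,3),cv2.Rodrigues(np.array(s["R"]))[0],np.array(s["t"]),K,np.array(s["distortion"]))[0][:,0]
E
python3 - <<'E'
from h import *
a=cv2.imread("pics/scene0.png");b=cv2.imread("pics/top0.png")
c1=cv2.resize(b[125:235,150:330],None,fx=4,fy=4,interpolation=cv2.INTER_CUBIC);cv2.imwrite("pics/tc.png",c1)
c2=cv2.resize(a[145:305,190:370],None,fx=3.7,fy=3.7,interpolation=cv2.INTER_CUBIC);cv2.imwrite("pics/sc.png",c2)
t=snapshot("top")
for n,u,v,z in[("W",188,174,.04),("small",184,218,.03),("pad",269.5,192.5,.03),("grip",308,208,.094)]:print(n,onz(t,u,v,z).round(4))
E
```

```text
W [0.5974 0.3003 0.04  ]
small [0.4318 0.3114 0.03  ]
pad [ 0.5339 -0.0084  0.03  ]
grip [ 0.4747 -0.146   0.094 ]
```

View pics/tc.png

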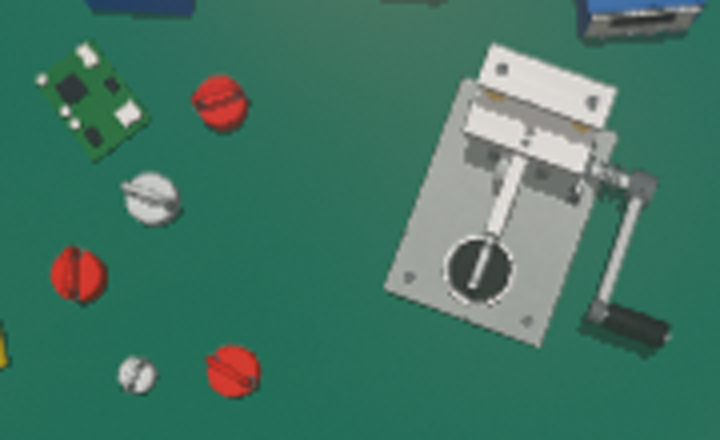

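View pics/sc.png

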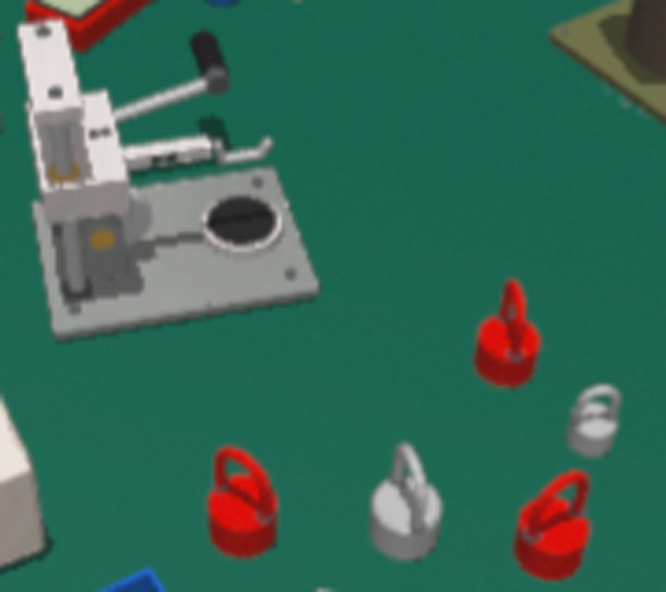

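The tc crop shows the larger plain steel weight at top (188,174), clearly bigger than the small one at (184,218), with its bail running down-right. The stand's front edge goes from tc (385,290) to (541,347). The lever is on the right, with its grip at tc (638,326).

Run:
```python
from h import *
t=snapshot("top");s=snapshot("scene")
def T(u,v):return (150+(u+.5)/4-.5,125+(v+.5)/4-.5)
def S(u,v):return (190+(u+.5)/3.7-.5,145+(v+.5)/3.7-.5)
P=t["pixels"];hsv=cv2.cvtColor(P,cv2.COLOR_RGB2HSV)
m=((hsv[...,1]<60)&(hsv[...,2]>90)).astype(np.uint8)
n,l,st,c=cv2.connectedComponentsWithStats(m[125:235,150:235])
for i in range(1,n):
    if st[i,4]>20:
        u,v=c[i]+[150,125];print("steel",st[i],u.round(1),v.round(1),onz(t,u,v,.04).round(4))
hs=cv2.cvtColor(s["pixels"],cv2.COLOR_RGB2HSV);ms=((hs[...,1]<60)&(hs[...,2]>80)).astype(np.uint8)
n,l,st,c=cv2.connectedComponentsWithStats(ms[255:305,280:325])
for i in range(1,n):
    if st[i,4]>20:print("scene",st[i]+np.array([280,255,0,0,0]),c[i]+[280,255])
print("bailtop",two(t,T(149,194),s,S(403,448)))
a,b=onz(t,*T(122,184),.065),onz(t,*T(178,207),.065);print("bail ends",a,b,np.linalg.norm(a-b),np.degrees(np.arctan2(-(a-b)[0],(a-b)[1])))
C=[onz(t,*T(*p),.015) for p in[(385,290),(541,347),(617,131),(466,79)]]
print(np.round(C,4)); f=C[0]-C[1];r=C[3]-C[2];L=C[3]-C[0];R=C[2]-C[1]
for d in(f,r):print(np.linalg.norm(d),np.degrees(np.arctan2(-d[0],d[1])))
for d in(L,R):print(np.linalg.norm(d),np.degrees(np.arctan2(d[1],d[0])))
# scene plate corners front: (319,290) front-left?, (275,168) front-right, (55,337) rear-left
D=[onz(s,*S(*p),.015) for p in[(318,286),(275,169),(55,333)]];print(np.round(D,4))
print("pad",onz(t,*T(478,270),.03),onz(s,*S(242,221),.03))
g=two(t,T(634,325),s,S(208,62));print("grip",g)
print("hooktip",two(t,T(473,286),s,S(268,142)))
```

```text
steel [19 11  6  6 23] 171.5 138.6 [0.7318 0.3676 0.04  ]
steel [29 25  7  7 28] 181.7 153.1 [0.6769 0.327  0.04  ]
steel [ 30  43  15  13 142] 187.4 174.0 [0.5973 0.3026 0.04  ]
steel [30 89  9  9 64] 183.9 218.2 [0.4309 0.3099 0.04  ]
scene [290 265  19  31 420] [299.14761905 282.28333333]
bailtop (array([0.59693821, 0.29509797, 0.08310982]), np.float64(0.005439898923965132))
bail ends [0.6062273  0.32555036 0.065     ] [0.58567787 0.27287845 0.065     ] 0.05653856291397948 -21.31275145986631
[[ 0.5159  0.081   0.015 ]
 [ 0.4644 -0.0682  0.015 ]
 [ 0.673  -0.1385  0.015 ]
 [ 0.7212  0.0072  0.015 ]]
0.1578008638818848 -19.04163836121707
0.15341943987436013 -18.32146783960395
0.2181694492929148 -19.765602617559363
0.22008645221491277 -18.615489180886986
[[ 0.5186  0.0814  0.015 ]
 [ 0.4661 -0.0622  0.015 ]
 [ 0.7246  0.0121  0.015 ]]
pad [ 0.53529895 -0.00693583  0.03      ] [ 0.53747153 -0.00543875  0.03      ]
grip (array([ 0.48306247, -0.14727885,  0.08877206]), np.float64(0.0008865962864601032))
hooktip (array([ 0.51414893, -0.0009948 ,  0.10918577]), np.float64(0.0011034582141321394))
```

Request:
{"method": "play_rows", "body": {
  "plan": [0,0,0,-1,-0.39,0,85,0,0,0,-1,-0.39,0,85,0,0,0,-1,-0.39,0,85,0,0,0,-1,-0.39,0,85,0,0,0,-1,-0.39,0,85],
  "force": 40
}}

```text
time_s: 0.75
tcp_pos: [0.363, 0.4847, 0.2313]
tool_rot: [[-0.954, 0.299, 0.0], [0.299, 0.954, 0.0], [-0.0, 0.0, -1.0]]
wrist_force: [0.1, 0.9, 0.3]
width: 1.001
grasp_force: 0.0
```

Request:
{"method": "play_rows", "body": {
  "plan": [0,0,0,-1,-0.39,0,85,0,0,0,-1,-0.39,0,85,0,0,0,-1,-0.39,0,85,0,0,0,-1,-0.39,0,85,0,0,0,-1,-0.39,0,85]
}}

```text
time_s: 1.25
tcp_pos: [0.5306, 0.3504, 0.2313]
tool_rot: [[-0.954, 0.299, -0.0], [0.299, 0.954, 0.0], [0.0, 0.0, -1.0]]
wrist_force: [0.3, -0.1, -0.2]
width: 0.994
grasp_force: 0.0
```

```bash
cat >> h.py <<'E'
def go(x,y,z,yaw):
    """shift (units) and turn (units about tool z) to put tcp there with tool y at stand-like yaw (tool y = (-sin,cos))"""
    o=bot.observe();R=o["tool_rot"];d=R.T@(np.array([x,y,z])-o["tcp_pos"])/.04
    ty=R[:,1];cur=np.degrees(np.arctan2(-ty[0],ty[1]))
    w=(yaw-cur+90)%180-90
    print("t",o["time_s"],"tcp",o["tcp_pos"].round(4),"yaw",cur.round(2),"shift",d.round(2),"turnz",(-w/6).round(2),"tilt",np.round(R[:,2],4),"F",o["wrist_force"].round(1),"w",round(o["width"],3),"g",round(o["grasp_force"],1))
E
python3 - <<'E'
from h import *
t=snapshot("top");s=snapshot("scene")
hsv=cv2.cvtColor(s["pixels"],cv2.COLOR_RGB2HSV)
import json
print(two(t,(187.4,174.0),s,(299.15,282.28)))
a=np.linspace(0,2*np.pi,40)
for c in[(.597,.2995),(.597,.297)]:
    pts=[(c[0]+.024*np.cos(k),c[1]+.024*np.sin(k),z) for k in a for z in(0,.035)]
    for S in(t,s):
        p=proj(S,pts);print(c,p.min(0).round(1),p.max(0).round(1))
go(.597,.298,.2,-21)
E
```

```text
(array([0.59952973, 0.30434885, 0.02771437]), np.float64(0.0013707367648384812))
(0.597, 0.2995) [182.1 168. ] [196.2 181.7]
(0.597, 0.2995) [289.1 271.3] [308.6 294.7]
(0.597, 0.297) [182.8 168. ] [196.8 181.7]
(0.597, 0.297) [288.5 270.7] [308. 294.]
t 1.35 tcp [0.5328 0.3484 0.2311] yaw -17.72 shift [-1.91 -0.71  0.78] turnz 0.55 tilt [ 9.0e-04 -1.2e-03 -1.0e+00] F [-0.8 -0.1  0.4] w 0.997 g 0.0
```

Request:
{"method": "play_rows", "body": {
  "plan": [0,0,0,-0.97,-0.31,0.4,85,0,0,0,-0.96,-0.31,0.4,85,0,0,0.55,0,0,0.8,85,0,0,0,0,0,0.8,85,0,0,0,0,0,0,85]
}}

```text
time_s: 1.85
tcp_pos: [0.592, 0.3036, 0.1289]
tool_rot: [[-0.935, 0.354, -0.01], [0.354, 0.935, -0.004], [0.008, -0.008, -1.0]]
wrist_force: [-1.1, -0.6, -0.8]
width: 0.998
grasp_force: 0.0
```

Run:
```python
from h import *
s=snapshot("scene");cv2.imwrite("pics/s1.png",cv2.resize(s["pixels"][200:310,230:380,::-1],None,fx=5,fy=5,interpolation=cv2.INTER_CUBIC))
go(.599,.301,.034,-21)
```

```text
t 1.9 tcp [0.5935 0.3045 0.1322] yaw -20.69 shift [-0.17 -0.02  2.45] turnz 0.05 tilt [-0.006  -0.0023 -1.    ] F [-0.  -0.1  0.2] w 0.997 g 0.0
```

View pics/s1.png

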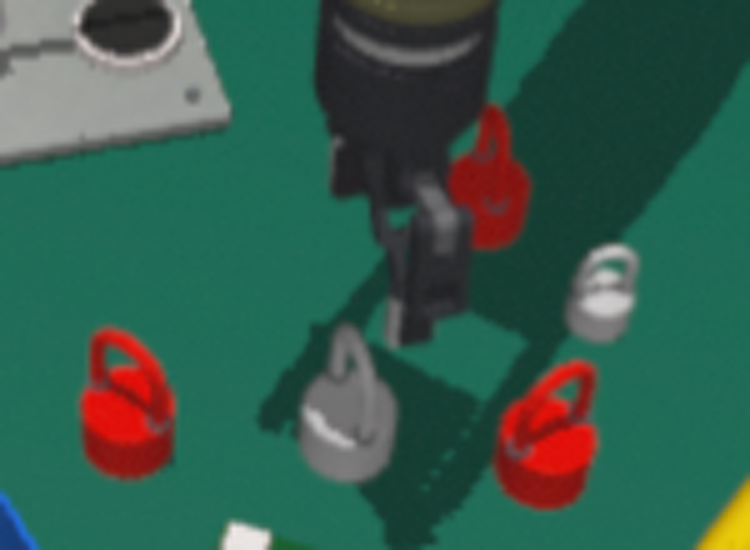

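The crop shows the weight in the gripper's shadow, with its bail top at s1 (345,330). The fingertips are at about (415,340), so I'll check that the projection agrees before descending.

Run:
```python
from h import *
s=snapshot("scene");t=snapshot("top")
o=bot.observe();R=o["tool_rot"];p=o["tcp_pos"]
X=[p,p+R@[0,.0427,-.013],p+R@[0,-.0427,-.013],(.599,.301,.086),(.599,.301,0)]
print(((proj(s,X)-[230,200])*5).round(),proj(t,X).round(1))
# true bail top pixel in s1 -> (345,328); on plane z .086
print(onz(s,230+345/5,200+328/5,.084))
go(.599,.301,.034,-21)
```

```text
[[372. 272.]
 [403. 324.]
 [348. 188.]
 [353. 335.]
 [340. 438.]] [[181.7 170.7]
 [169.8 165.7]
 [192.3 174.6]
 [185.7 171.9]
 [189.6 175. ]]
[0.59834298 0.29417421 0.084     ]
t 2.0 tcp [0.5961 0.3057 0.1369] yaw -20.66 shift [-0.11 -0.09  2.57] turnz 0.06 tilt [ 1.6e-03  7.0e-04 -1.0e+00] F [ 1.  -0.2  0.9] w 0.994 g 0.0
```

Request:
{"method": "play_rows", "body": {
  "plan": [0,0,0,-0.11,-0.14,0.5,85,0,0,0,0,0,0.6,85,0,0,0,0,0,0.6,85,0,0,0,0,0,0.5,85,0,0,0,0,0,0.35,85]
}}

```text
time_s: 2.5
tcp_pos: [0.5987, 0.2991, 0.0346]
tool_rot: [[-0.936, 0.353, 0.003], [0.353, 0.936, 0.001], [-0.002, 0.002, -1.0]]
wrist_force: [-0.2, -0.7, 0.0]
width: 0.993
grasp_force: 0.0
```

Request:
{"method": "play_rows", "body": {
  "plan": [0,0,0,0,0,0,85,0,0,0,0,0,0,70,0,0,0,0,0,0,60,0,0,0,0,0,0,50,0,0,0,0,0,0,40],
  "force": 40
}}

```text
time_s: 3.0
tcp_pos: [0.5997, 0.2996, 0.0361]
tool_rot: [[-0.935, 0.354, 0.005], [0.354, 0.935, 0.003], [-0.003, 0.004, -1.0]]
wrist_force: [-0.5, 3.2, 4.9]
width: 0.546
grasp_force: 40.4
```

Request:
{"method": "play_rows", "body": {
  "plan": [0,0,0,0,0,0,40,0,0,0,0,0,0,40,0,0,0,0,0,0,40,0,0,0,0,0,0,40,0,0,0,0,0,0,40]
}}

```text
time_s: 3.5
tcp_pos: [0.5997, 0.2996, 0.0361]
tool_rot: [[-0.935, 0.354, 0.005], [0.354, 0.935, 0.003], [-0.003, 0.004, -1.0]]
wrist_force: [1.0, 4.0, 6.0]
width: 0.548
grasp_force: 40.5
```

Run:
```python
from h import *
s=snapshot("scene");cv2.imwrite("pics/s2.png",cv2.resize(s["pixels"][200:310,230:380,::-1],None,fx=5,fy=5,interpolation=cv2.INTER_CUBIC))
go(.599,.301,.034,-21)
```

```text
t 3.55 tcp [0.5997 0.2996 0.0361] yaw -20.71 shift [0.03 0.03 0.05] turnz 0.05 tilt [ 0.0046  0.0029 -1.    ] F [0.8 3.1 5.7] w 0.545 g 40.5
```

View pics/s2.png

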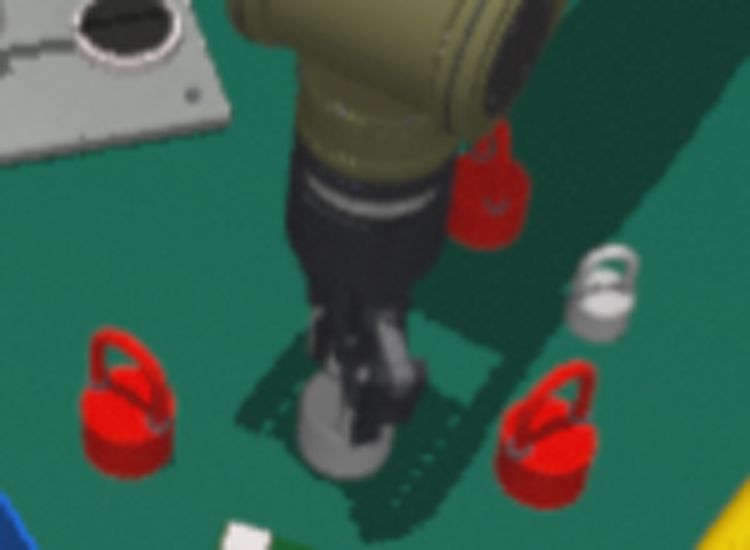

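The fingers are across the bail at s2 (375,385) and the weight is still upright at (345,425). The 46 mm opening agrees with the 48 mm bail. Next I lift it and carry it to a point in front of the hook.

Request:
{"method": "play_rows", "body": {
  "plan": [0,0,0,0,0,-0.3,40,0,0,0,0,0,-0.6,40,0,0,0,0,0,-0.8,40,0,0,0,0,0,-0.8,40,0,0,0,0,0,-0.5,40]
}}

```text
time_s: 4.05
tcp_pos: [0.5976, 0.2975, 0.1549]
tool_rot: [[-0.935, 0.354, -0.0], [0.354, 0.935, -0.001], [-0.0, -0.001, -1.0]]
wrist_force: [0.3, 0.9, -5.1]
width: 0.544
grasp_force: 42.3
```

Request:
{"method": "play_rows", "body": {
  "plan": [0,0,0,0,-0.4,0,40,0,0,0,0.1,-0.8,0,40,0,0,0,0.1,-0.9,0,40,0,0,0,0.1,-0.9,0,40,0,0,0,0.1,-0.9,0,40]
}}

```text
time_s: 4.55
tcp_pos: [0.5244, 0.1553, 0.1501]
tool_rot: [[-0.935, 0.353, -0.006], [0.353, 0.935, -0.002], [0.005, -0.004, -1.0]]
wrist_force: [-0.1, 0.4, -5.0]
width: 0.542
grasp_force: 42.5
```

Request:
{"method": "play_rows", "body": {
  "plan": [0,0,-0.25,0.1,-0.9,0,40,0,0,0,0.1,-0.9,0,40,0,0,0,0.1,-0.9,0,40,0,0,0,0,-0.7,0,40,0,0,0,0,-0.4,0,40]
}}

```text
time_s: 5.05
tcp_pos: [0.4618, 0.0164, 0.1503]
tool_rot: [[-0.944, 0.331, -0.006], [0.331, 0.944, -0.001], [0.005, -0.003, -1.0]]
wrist_force: [-0.0, 1.1, -5.1]
width: 0.546
grasp_force: 42.6
```

Request:
{"method": "play_rows", "body": {
  "plan": [0,0,0,0,0,0.4,40,0,0,0,0,0,0.3,40,0,0,0,0,0,0,40,0,0,0,0,0,0,40,0,0,0,0,0,0,40]
}}

```text
time_s: 5.55
tcp_pos: [0.4657, 0.0189, 0.1255]
tool_rot: [[-0.945, 0.328, 0.0], [0.328, 0.945, -0.0], [-0.0, -0.0, -1.0]]
wrist_force: [0.7, -0.0, -5.2]
width: 0.547
grasp_force: 42.6
```

```bash
python3 - <<'E'
from h import *
for n,(a,b,c,d) in dict(scene=(140,260,190,330),top=(130,230,215,340)).items():
    s=snapshot(n);cv2.imwrite(f"pics/{n}3.png",cv2.resize(s["pixels"][a:b,c:d,::-1],None,fx=5,fy=5,interpolation=cv2.INTER_CUBIC))
go(.465,.0187,.0805,-19.2)
E
python3 -c "
import cv2,numpy as np
a=cv2.imread('pics/scene3.png')
print(a.shape)"
```

```text
t 5.65 tcp [0.4661 0.0189 0.126 ] yaw -19.17 shift [ 0.02 -0.01  1.14] turnz 0.0 tilt [ 1.e-03 -2.e-04 -1.e+00] F [ 0.1  0.2 -5.7] w 0.546 g 42.6
(600, 700, 3)
```

View pics/scene3.png

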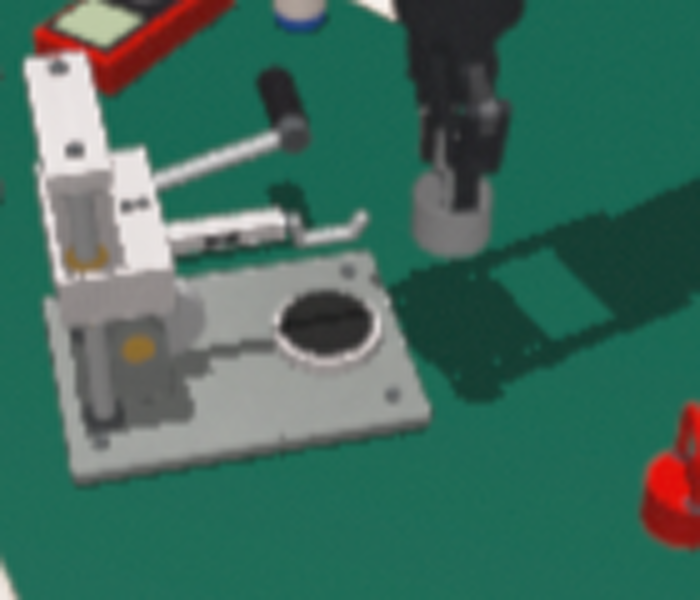

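The weight hangs upright in the fingers at scene3 (452,220), in front of the hook tip at (363,218). I'll check its position in the grip.

Run:
```python
from h import *
s=snapshot("scene");a=np.linspace(0,2*np.pi,60)
o=bot.observe();c=o["tcp_pos"]
for dx in(0,):
    pts=[(c[0]+.024*np.cos(k),c[1]+.024*np.sin(k),c[2]-.036+z) for k in a for z in(0,.035)]
    p=(proj(s,pts)-[190,140])*5;print(p.min(0),p.max(0))
im=cv2.cvtColor(s["pixels"],cv2.COLOR_RGB2HSV)[176:194,268:292]
m=((im[...,1]<60)&(im[...,2]>60));ys,xs=np.where(m);print([((xs.min()+268-190)*5),((xs.max()+269-190)*5),((ys.max()+177-140)*5)])
```

```text
[405.03682165 161.08619574] [485.90899254 255.16357435]
[np.int64(415), np.int64(490), np.int64(255)]
```

Request:
{"method": "play_rows", "body": {
  "plan": [0,0,0,0,0,0.5,40,0,0,0,0,0,0.45,40,0,0,0,0,0,0.19,40,0,0,0,0,0,0,40,0,0,0,0,0,0,40]
}}

```text
time_s: 6.2
tcp_pos: [0.4661, 0.0187, 0.0805]
tool_rot: [[-0.944, 0.329, 0.001], [0.329, 0.944, -0.0], [-0.001, 0.0, -1.0]]
wrist_force: [-0.0, 0.5, -4.8]
width: 0.544
grasp_force: 42.5
```

Request:
{"method": "play_rows", "body": {
  "plan": [0,0,0,-0.15,0,0,40,0,0,0,-0.25,0,0,40,0,0,0,-0.25,0,0,40,0,0,0,-0.25,0,0,40,0,0,0,-0.2,0,0,40]
}}

```text
time_s: 6.7
tcp_pos: [0.5085, 0.0038, 0.08]
tool_rot: [[-0.944, 0.329, 0.001], [0.329, 0.944, -0.0], [-0.001, 0.0, -1.0]]
wrist_force: [0.6, 0.3, -6.3]
width: 0.546
grasp_force: 42.6
```

```bash
python3 -c "
from h import *
go(.538,-.0065,.0805,-19.2)"
```

```text
t 6.7 tcp [0.5085 0.0038 0.08  ] yaw -19.22 shift [-0.78  0.   -0.01] turnz -0.0 tilt [ 6.e-04 -1.e-04 -1.e+00] F [ 0.6  0.3 -6.3] w 0.546 g 42.6
```

Request:
{"method": "play_rows", "body": {
  "plan": [0,0,0,-0.2,0,0,40,0,0,0,-0.25,0,0,40,0,0,0,-0.2,0,0,40,0,0,0,-0.13,0,0,40,0,0,0,0,0,0,40]
}}

```text
time_s: 7.2
tcp_pos: [0.5373, -0.0063, 0.0798]
tool_rot: [[-0.944, 0.329, 0.0], [0.329, 0.944, -0.0], [-0.0, 0.0, -1.0]]
wrist_force: [-0.7, 0.2, -5.4]
width: 0.543
grasp_force: 42.6
```

Request:
{"method": "play_rows", "body": {
  "plan": [0,0,0,0,0,0.12,40,0,0,0,0,0,0.12,40,0,0,0,0,0,0.07,40,0,0,0,0,0,0.03,40,0,0,0,0,0,0,40]
}}

```text
time_s: 7.7
tcp_pos: [0.5366, -0.006, 0.0661]
tool_rot: [[-0.944, 0.329, 0.0], [0.329, 0.944, -0.0], [-0.0, 0.0, -1.0]]
wrist_force: [-0.3, 0.3, -5.1]
width: 0.544
grasp_force: 42.7
```

Run:
```python
from h import *
for n,(a,b,c,d) in dict(scene=(140,240,190,310),top=(130,230,215,340)).items():
    s=snapshot(n);cv2.imwrite(f"pics/{n}4.png",cv2.resize(s["pixels"][a:b,c:d,::-1],None,fx=6,fy=6,interpolation=cv2.INTER_CUBIC))
go(.538,-.0065,.066,-19.2)
```

```text
t 7.8 tcp [ 0.5366 -0.006   0.0661] yaw -19.2 shift [-0.04 -0.    0.  ] turnz -0.0 tilt [ 4.e-04  0.e+00 -1.e+00] F [-0.2 -0.7 -4.8] w 0.547 g 42.7
```

View pics/scene4.png

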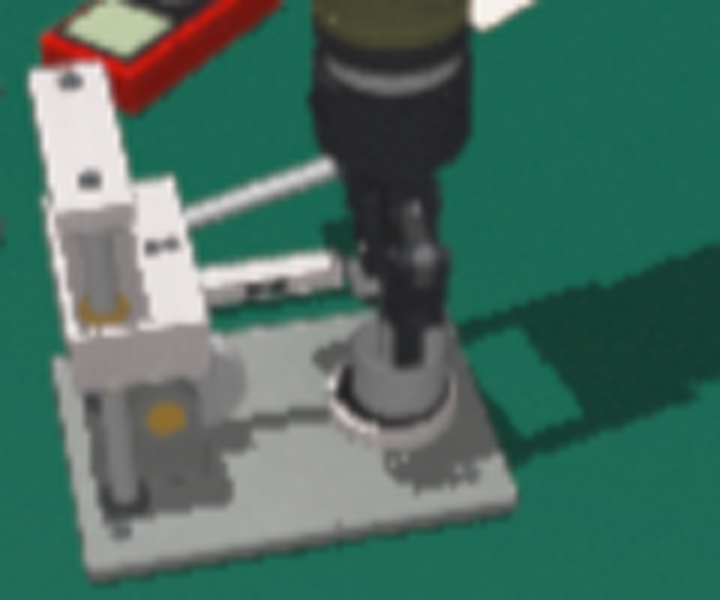

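The weight sits over the pad at scene4 (402,390). The pad's centre is (393,392), so it is about 4 mm too far forward and still carried by the gripper. I'll nudge it back and lower it until the force drops.

Request:
{"method": "play_rows", "body": {
  "plan": [0,0,0,-0.11,0,0,40,0,0,0,0,0,0,40,0,0,0,0,0,0.02,40,0,0,0,0,0,0.02,40,0,0,0,0,0,0,40]
}}

```text
time_s: 8.3
tcp_pos: [0.5415, -0.0077, 0.066]
tool_rot: [[-0.944, 0.329, 0.001], [0.329, 0.944, -0.0], [-0.001, 0.0, -1.0]]
wrist_force: [-2.7, 0.1, 4.9]
width: 0.547
grasp_force: 43.6
```

Request:
{"method": "play_rows", "body": {
  "plan": [0,0,0,0,0,0.02,40,0,0,0,0,0,0,40,0,0,0,0,0,0,40]
}}

```text
time_s: 8.6
tcp_pos: [0.5417, -0.0077, 0.066]
tool_rot: [[-0.944, 0.329, 0.001], [0.329, 0.944, -0.001], [-0.001, -0.0, -1.0]]
wrist_force: [-5.4, 0.0, 8.5]
width: 0.546
grasp_force: 44.0
```

Request:
{"method": "play_rows", "body": {
  "plan": [0,0,0,0,0,-0.02,45,0,0,0,0,0,0,60,0,0,0,0,0,0,85,0,0,0,0,0,0,85,0,0,0,0,0,0,85]
}}

```text
time_s: 9.1
tcp_pos: [0.5408, -0.0075, 0.0643]
tool_rot: [[-0.944, 0.329, 0.0], [0.329, 0.944, -0.0], [-0.0, 0.0, -1.0]]
wrist_force: [0.5, 0.4, -0.1]
width: 0.996
grasp_force: 0.0
```

Request:
{"method": "play_rows", "body": {
  "plan": [0,0,0,0,0,-0.2,85,0,0,0,0,0,-0.6,85,0,0,0,0,0,-0.9,85,0,0,0,0,0,-1,85,0,0,0,0,0,-1,85]
}}

```text
time_s: 9.6
tcp_pos: [0.5405, -0.0075, 0.2144]
tool_rot: [[-0.944, 0.329, 0.0], [0.329, 0.944, 0.0], [-0.0, 0.0, -1.0]]
wrist_force: [1.2, -0.1, 0.7]
width: 0.997
grasp_force: 0.0
```

Run:
```python
from h import *
s=snapshot("scene");t=snapshot("top")
A=cv2.resize(s["pixels"][140:240,190:310,::-1],None,fx=6,fy=6,interpolation=cv2.INTER_CUBIC);cv2.imwrite("pics/s5.png",A)
cv2.imwrite("pics/t5.png",t["pixels"][:,:,::-1])
go(.483,-.1468,.2,-19.2+90)
print(bot.observe()["q"].round(1))
```

```text
t 9.7 tcp [ 0.5446 -0.0079  0.221 ] yaw -19.2 shift [ 0.32 -3.79  0.51] turnz 15.0 tilt [ 0.0136 -0.0015 -0.9999] F [ 0.4 -0.4  0.9] w 0.995 g 0.0
[ -6.5  -6.4 109.1  -0.   76.5 -77.3]
```

View pics/s5.png

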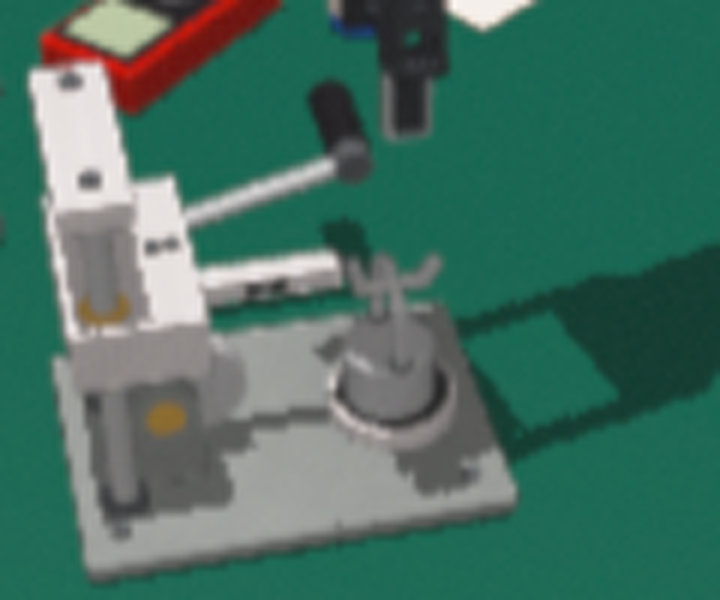

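The weight stands on the rest at s5 (389,372) with its bail over the saddle, and the hook tip shows at (435,262). The fingers are clear. Next I turn 90° for the grip.

Request:
{"method": "play_rows", "body": {
  "plan": [0,0,1,0,0,0,85,0,0,1,0,0,0,85,0,0,1,0,0,0,85,0,0,1,0,0,0,85,0,0,1,0,0,0,85]
}}

```text
time_s: 10.2
tcp_pos: [0.5405, -0.0075, 0.2123]
tool_rot: [[-0.65, 0.76, -0.0], [0.76, 0.65, 0.0], [0.0, -0.0, -1.0]]
wrist_force: [0.7, -0.1, 0.7]
width: 0.997
grasp_force: 0.0
```

Request:
{"method": "play_rows", "body": {
  "plan": [0,0,1,0,0,0,85,0,0,1,0,0,0,85,0,0,1,0,0,0,85,0,0,1,0,0,0,85,0,0,1,0,0,0,85]
}}

```text
time_s: 10.7
tcp_pos: [0.5405, -0.0074, 0.2123]
tool_rot: [[-0.183, 0.983, -0.0], [0.983, 0.183, 0.0], [0.0, -0.0, -1.0]]
wrist_force: [-0.3, -0.6, -0.7]
width: 0.996
grasp_force: 0.0
```

Request:
{"method": "play_rows", "body": {
  "plan": [0,0,1,0,0,0,85,0,0,1,0,0,0,85,0,0,1,0,0,0,85,0,0,1,0,0,0,85,0,0,1,0,0,0,85]
}}

```text
time_s: 11.2
tcp_pos: [0.5405, -0.0075, 0.2123]
tool_rot: [[0.333, 0.943, -0.0], [0.943, -0.333, 0.0], [-0.0, -0.0, -1.0]]
wrist_force: [-1.5, -1.3, -0.2]
width: 0.995
grasp_force: 0.0
```

Run:
```python
from h import *
go(.483,-.1468,.2,-19.2+90)
t=snapshot("top");s=snapshot("scene")
for S,b in((t,(290,195,325,220)),(s,(236,145,262,172))):
    p=S["pixels"][b[1]:b[3],b[0]:b[2]];m=(p.max(2)<55).astype(np.uint8)
    n,l,st,c=cv2.connectedComponentsWithStats(m)
    print([(st[i].tolist(),(c[i]+b[:2]).round(1)) for i in range(1,n) if st[i,4]>15])
H=np.array([.536,-.006]);x=np.array([.944,-.329]);y=np.array([.329,.944])
g=H-.004*x-.15*y;print(g,proj(t,[(*g,.094)]),proj(s,[(*g,.094)]))
```

```text
t 11.2 tcp [ 0.5405 -0.0075  0.2123] yaw -109.45 shift [-3.76 -0.2   0.31] turnz -0.04 tilt [-4.e-04  0.e+00 -1.e+00] F [-1.5 -1.3 -0.2] w 0.995 g 0.0
[([13, 6, 14, 7, 24], array([310.1, 204.3])), ([11, 10, 15, 6, 38], array([307.8, 207.7]))]
[([6, 9, 8, 11, 59], array([245.3, 158.5]))]
[ 0.482874 -0.146284] [[308.10038432 205.74254236]] [[246.15724681 160.26225681]]
```

Request:
{"method": "play_rows", "body": {
  "plan": [0,0,0,-0.5,-0.2,0,85,0,0,0,-1,0,0,85,0,0,0,-1,0,0,85,0,0,0,-0.8,0,0,85,0,0,0,-0.46,0,0,85]
}}

```text
time_s: 11.8
tcp_pos: [0.4828, -0.1487, 0.2125]
tool_rot: [[0.328, 0.945, -0.0], [0.945, -0.328, -0.0], [-0.0, 0.0, -1.0]]
wrist_force: [-0.3, 0.4, -0.3]
width: 0.993
grasp_force: 0.0
```

Request:
{"method": "play_rows", "body": {
  "plan": [0,0,0,0,0,0.5,85,0,0,0,0,0,0.8,85,0,0,0,0,0,0.7,85,0,0,0,0,0,0.3,85,0,0,0,0,0,0,85]
}}

```text
time_s: 12.3
tcp_pos: [0.4823, -0.1463, 0.1184]
tool_rot: [[0.328, 0.945, -0.004], [0.945, -0.328, 0.002], [0.0, -0.004, -1.0]]
wrist_force: [0.8, 0.7, 0.1]
width: 0.994
grasp_force: 0.0
```

Run:
```python
from h import *
go(.483,-.1465,.073,-19.2+90)
```

```text
t 12.3 tcp [ 0.4823 -0.1463  0.1184] yaw -109.13 shift [-0.    0.02  1.14] turnz 0.01 tilt [-0.0041  0.0017 -1.    ] F [0.8 0.7 0.1] w 0.994 g 0.0
```

Request:
{"method": "play_rows", "body": {
  "plan": [0,0,0,0,0,0.5,85,0,0,0,0,0,0.4,85,0,0,0,0,0,0.25,85,0,0,0,0,0,0,85,0,0,0,0,0,0,60]
}}

```text
time_s: 12.8
tcp_pos: [0.4845, -0.1471, 0.0757]
tool_rot: [[0.329, 0.944, 0.001], [0.944, -0.329, -0.001], [-0.0, 0.002, -1.0]]
wrist_force: [0.5, 0.7, -0.6]
width: 0.85
grasp_force: 0.0
```

Request:
{"method": "play_rows", "body": {
  "plan": [0,0,0,0,0,0,40,0,0,0,0,0,0,25,0,0,0,0,0,0,15,0,0,0,0,0,0,15,0,0,0,0,0,0,15],
  "force": 50
}}

```text
time_s: 13.3
tcp_pos: [0.4827, -0.1466, 0.074]
tool_rot: [[0.329, 0.944, -0.002], [0.944, -0.329, 0.001], [-0.0, -0.002, -1.0]]
wrist_force: [-3.7, 0.7, 0.5]
width: 0.274
grasp_force: 49.4
```

Run:
```python
from h import *
t=snapshot("top")
s=snapshot("scene");cv2.imwrite("pics/s6.png",cv2.resize(s["pixels"][120:240,180:310,::-1],None,fx=5,fy=5,interpolation=cv2.INTER_CUBIC))
go(.483,-.1465,.073,-19.2+90)
```

```text
t 13.4 tcp [ 0.4827 -0.1466  0.074 ] yaw -109.2 shift [0.   0.01 0.02] turnz -0.0 tilt [-2.4e-03  8.0e-04 -1.0e+00] F [-3.8  0.6  0.6] w 0.276 g 49.4
```

View pics/s6.png

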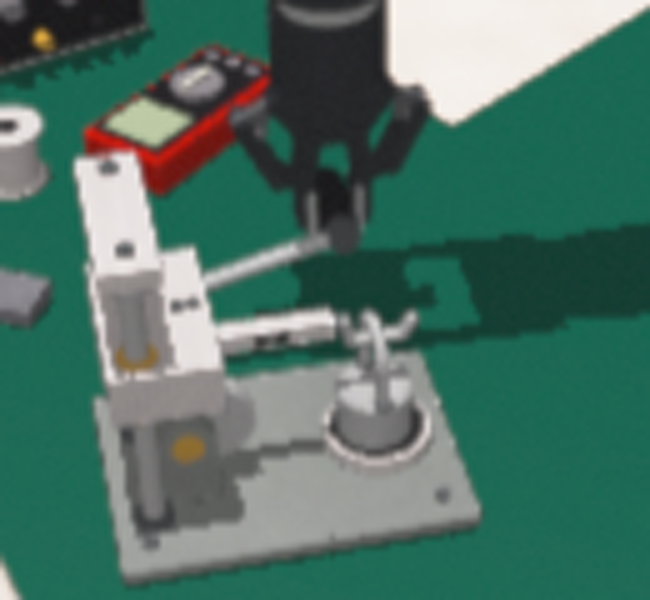

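The grip is held between the pads at s6 (335,195), and the weight stands on the rest with the hook through its bail at (380,340). Now I raise it along the arc.

Request:
{"method": "play_rows", "body": {
  "plan": [0,0,0,0,0.085,-0.27,15,0,0,0,0,0.109,-0.262,15,0,0,0,0,0.131,-0.252,15,0,0,0,0,0.152,-0.239,15,0,0,0,0,0.173,-0.225,15],
  "force": 70
}}

```text
time_s: 13.9
tcp_pos: [0.5086, -0.1557, 0.1258]
tool_rot: [[0.329, 0.944, -0.0], [0.944, -0.329, -0.0], [-0.0, -0.0, -1.0]]
wrist_force: [-3.4, 0.2, -3.5]
width: 0.272
grasp_force: 69.0
```

Run:
```python
from h import *
a=np.radians(90);H=np.array([.536,-.006]);x=np.array([.944,-.329]);y=np.array([.329,.944])
A=H+.122*x-.15*y
o=bot.observe();g=o["tcp_pos"]+[0,0,.02];d=g[:2]-A;print("axle",A,"rel x,y",d@x,d@y,"z",g[2]-.06,"r",np.hypot(d@x,g[2]-.06),"phi",np.degrees(np.arctan2(g[2]-.06,-d@x)))
go(*A,.171,-19.2+90)
```

```text
axle [ 0.601818 -0.187738] rel x,y -0.09855581882980345 -0.0004025728897056949 z 0.08577624275703982 r 0.1306553223053989 phi 41.03408109970206
t 13.9 tcp [ 0.5086 -0.1557  0.1258] yaw -109.21 shift [ 0.01  2.46 -1.13] turnz -0.0 tilt [-1.e-04 -3.e-04 -1.e+00] F [-3.4  0.2 -3.5] w 0.272 g 69.0
```

Tracking the arc well (radius 130.7 mm). Continuing.

Request:
{"method": "play_rows", "body": {
  "plan": [0,0,0,0,0.192,-0.209,15,0,0,0,0,0.209,-0.192,15,0,0,0,0,0.225,-0.173,15,0,0,0,0,0.239,-0.152,15,0,0,0,0,0.252,-0.131,15]
}}

```text
time_s: 14.4
tcp_pos: [0.5514, -0.1707, 0.1594]
tool_rot: [[0.329, 0.944, 0.0], [0.944, -0.329, -0.001], [-0.0, 0.001, -1.0]]
wrist_force: [-3.0, -1.1, -3.5]
width: 0.273
grasp_force: 69.0
```

Request:
{"method": "play_rows", "body": {
  "plan": [0,0,0,0,0.262,-0.109,15,0,0,0,0,0.27,-0.085,15,0,0,0,0,0.277,-0.061,15,0,0,0,0,0.281,-0.037,15,0,0,0,0,0.2,-0.01,15]
}}

```text
time_s: 14.9
tcp_pos: [0.6, -0.1879, 0.1706]
tool_rot: [[0.329, 0.944, -0.0], [0.944, -0.329, -0.001], [-0.001, -0.0, -1.0]]
wrist_force: [-3.5, -3.3, -1.8]
width: 0.27
grasp_force: 69.1
```

Request:
{"method": "play_rows", "body": {
  "plan": [0,0,0,0,0.05,0,15,0,0,0,0,0,0,15,0,0,0,0,0,0,15,0,0,0,0,0,0,15,0,0,0,0,0,0,15]
}}

```text
time_s: 15.4
tcp_pos: [0.601, -0.1882, 0.1706]
tool_rot: [[0.329, 0.944, -0.0], [0.944, -0.329, -0.001], [-0.001, -0.0, -1.0]]
wrist_force: [-3.7, -2.9, -2.3]
width: 0.272
grasp_force: 69.1
```

Run:
```python
from h import *
x=np.array([.944,-.329]);A=np.array([.6018,-.1877])
o=bot.observe();g=o["tcp_pos"]+[0,0,.02];d=g[:2]-A;print("phi",np.degrees(np.arctan2(g[2]-.06,-d@x)),"r",np.hypot(d@x,g[2]-.06))
s=snapshot("scene");cv2.imwrite("pics/s7.png",cv2.resize(s["pixels"][100:240,180:310,::-1],None,fx=4.2,fy=4.2,interpolation=cv2.INTER_CUBIC))
go(*A,.171,-19.2+90)
```

```text
phi 89.75856507584264 r 0.13061351897561937
t 15.45 tcp [ 0.601  -0.1883  0.1706] yaw -109.21 shift [ 0.02  0.01 -0.01] turnz -0.0 tilt [-4.e-04 -7.e-04 -1.e+00] F [-4.8 -4.4 -2. ] w 0.273 g 69.1
```

View pics/s7.png

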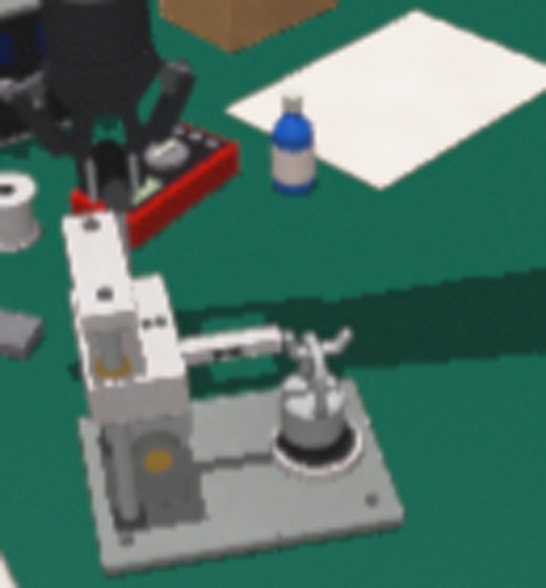

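The lever is upright with the grip held at s7 (110,165), and the weight hangs clear of the pad at (312,410). I'll let it settle, then hand in.

Request:
{"method": "play_rows", "body": {
  "plan": [0,0,0,0,0,0,15,0,0,0,0,0,0,15,0,0,0,0,0,0,15,0,0,0,0,0,0,15,0,0,0,0,0,0,15]
}}

```text
time_s: 15.95
tcp_pos: [0.601, -0.1882, 0.1706]
tool_rot: [[0.329, 0.944, -0.001], [0.944, -0.329, -0.001], [-0.001, -0.0, -1.0]]
wrist_force: [-3.3, -4.9, -2.2]
width: 0.27
grasp_force: 69.1
```

Request:
{"method": "play_rows", "body": {
  "plan": [0,0,0,0,0,0,15,0,0,0,0,0,0,15,0,0,0,0,0,0,15,0,0,0,0,0,0,15,0,0,0,0,0,0,15]
}}

```text
time_s: 16.45
tcp_pos: [0.601, -0.1882, 0.1706]
tool_rot: [[0.329, 0.944, -0.0], [0.944, -0.329, -0.001], [-0.001, -0.0, -1.0]]
wrist_force: [-4.8, -4.3, -2.0]
width: 0.268
grasp_force: 69.1
```

```bash
python3 -c "
from plant import sign_off
print(sign_off())"
```

```text
the job is handed in; nothing more can be done
None
```

I handed the job in at about 16.5 s: the larger steel weight hangs from the hook clear of the rest, and the gripper is holding the lever grip straight up (about 89.8° measured); the sign-off gave no verdict.

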